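# Draw a blood tube and hold it tipped over for a clot check

## Robot

A 6-joint arm with a two-finger parallel gripper is mounted at the origin on a cart in front of the work surface, level with it; the furniture and walls round the work are solid. World frame = base frame: x ahead of the robot, y to its left, z up, the work surface at z = 0. Lengths are in m, angles in rad, forces in N, time in s.
With the tool pointing down it reaches from about 0.35 to 0.775 m from the base axis. Payload 7.3 kg.
Tool frame: the origin (TCP) lies at the very end of the fingers, on their centre line; the grasp point (between the pads) lies 19 mm behind it (robot.hold_point_z is the distance from the TCP to the grasp point, in m); y points along the fingers, z is the direction in which the jaws open and shut, and the axes are right-handed (so a half turn about y gives the same grasp; the last joint's range is limited). The gripper opens to 92 mm and grips with 3 to 60 N. Pads are 19 mm wide; open, the fingers measure 130 mm over their backs; the gripper's body (75 mm by 190 mm) begins 47 mm behind the grasp point.
Start: joints at [-1.445, 0.342, 1.524, -0, 1.275, -0.146], TCP at [0.141, -0.506, 0.198] pointing down, gripper open.
Joint ranges: [-2.53, 2.53], [-0.77, 2.02], [0.04, 2.7], [-1, 4.14], [0.28, 2.66], [-3.11, 3.11]. Speed limits (rad/s): [2.57, 2.57, 3.14, 3.14, 3.14, 3.14].

## Interface

Orientations are given as [roll, pitch, yaw] about the fixed x, y, z axes, in that order (R = Rz(yaw) Ry(pitch) Rx(roll)).
In Python, from cell import robot gives the robot as it stands.
- The arm moves only by the shell command python3 -m crank 'ROWS' [OPENING] [FORCE]. ROWS is a JSON object of lists of equal length, an entry for each row: "xyz": the shift along the tool's x, y, z in cm, a list of three; "roll": the turn about the tool's y in degrees. A call has 1 to 20 rows; each row shifts and turns the commanded pose from where the row before left it, along the tool's axes as they then stand; what a row does not reach is not made up. A row lasts 1/10 s, in which the tool goes at most 50 mm and 8.59 degrees, less where a joint would pass 70% of its speed; a pose out of reach is approached as far as the arm can. A call is refused whole if a number of a shift passes 5 or a number of a turn 8.59, either way. A call with a gripper value outside its range is refused whole. OPENING is the gripper command: -1 is fully open, 1 is shut, values between are in proportion, set as the call begins (- or left out, the last holds). The fingers move at their own pace and stop on an object; FORCE is the grip in N (left out, the last holds). Time passes only in rows, so rows that do not move let the fingers close. It gives the time, the measured TCP pose, the force and the opening at its end, in the units of the state.
- robot.observe(): the state, without advancing time (a new reading comes with each control period).
- robot.read_camera(name): name is "side" or "top"; returns the picture (480x640x3 uint8, red, green, blue); there is no depth.
- robot.calibration(name): a dict with "intrinsics" (3x3 intrinsics, pixels), "D" ([k1, k2, p1, p2, k3] as OpenCV has them; the pictures are not rectified), "pose" (4x4, takes a point from camera to world coordinates). Camera axes: x right, y down, z forward; pixel columns grow to the right and rows downward; lengths in m; the calibration is good to about 2 mm. A picture is of the moment at which its call begins. calibration takes no time and is no camera call.
- robot.hand_in(): hands the job in, once; it reports no verdict.
The state is a dict: "time": time; "qpos": joint angles; "qvel": joint speeds; "joint_efforts": joint torques, N m; "tool_pos": TCP position; "tool_rot": TCP orientation; "contact_force": force on the tool from outside, world axes, zero at the start; "torque": the same for the moment, N m; "opening": finger opening in m.
Only numpy, scipy, OpenCV 4.12 (cv2) and the standard library are available. Lean on these libraries where they do the work, as an engineer would, in place of code of your own. Each camera call takes 0.05 s, during which the arm holds its last target.

## Task

The tube with the green cap is to be checked for clots, but the blue slide box has been left lying on top of the tubes. Lift the box off and set it down gently, the right way up, on the free worktop; then draw the green-capped tube out of the rack, tip it over at least 60 degrees from upright and finish holding it there, still, in the gripper with all of it at least 15 cm above the worktop. Leave the other two tubes in their places in the rack and do not disturb the things standing round.

Things in the scene. Friction and masses are not known exactly. Their poses are not given: they have to be found in the camera images.
- tube_rack: clear tube rack, 72 x 193 x 62 mm, fixed; origin at the centre of its underside, y along its length, z up. Tubes stand at (x, y) = (-17, -42), (17, -14), (-17, 14) mm in 16 mm square holes, with a little play; which one where varies. Upper plate top at z = 55, end walls to 62 mm; caps reach 35 mm above the plate. Left of it (+y) at least 15 cm of worktop (height 0) is free along the front edge
- tube_green: sample tube with the GREEN cap, the one to draw; origin at the centre of its round foot, z along the tube to the cap; 12 mm thick, 84 mm long, the cap is its top 14 mm and 15.4 mm thick; about 12 g; stands with its foot 6 mm above the worktop, so its cap reaches 90 mm
- tube_green_cap (a point): centre of the top of the green cap, 84 mm from the tube's foot
- tube_red: sample tube with the RED cap, stays in the rack; origin at the centre of its round foot, z along the tube to the cap; 12 mm thick, 84 mm long, the cap is its top 14 mm and 15.4 mm thick; about 12 g; stands with its foot 6 mm above the worktop, so its cap reaches 90 mm
- tube_purple: sample tube with the PURPLE cap, stays in the rack; origin at the centre of its round foot, z along the tube to the cap; 12 mm thick, 84 mm long, the cap is its top 14 mm and 15.4 mm thick; about 12 g; stands with its foot 6 mm above the worktop, so its cap reaches 90 mm
- slide_box: blue slide box, 40 x 90 x 32 mm (x, y, z), 60 to 130 g, its lid does not open; origin at the centre of its underside, z up. It lies loose, flat on the three caps with its underside 90 mm above the worktop, its long side roughly along the rack; the caps stick out up to 8 mm beyond its long sides, just below it
- stain_bottle: brown bottle with a white cap, 45 mm thick, 98 mm tall, loose bystander; origin at the centre of its foot
- strip_vial: white vial with a green lid, 46 mm thick, 98 mm tall, loose bystander; origin at the centre of its foot
- timer: small white bench timer, 60 x 68 x 24 mm, loose bystander; origin at the centre of its underside
Mind the look-alikes: they are no part of the job. What is shaped like the slide_box but orange or turquoise is not meant.

How it is judged:
On the way, in this order (a step that is already met when the one before it is completed fails the run):
1. the slide box stands released, level and the right way up on the worktop (height (world z) of slide_box between -0.012 and 0.012 m and angle between slide_box's own z axis and vertical below 0.12 rad and linear speed of slide_box below 0.03 m/s and contact force between slide_box and the fingers below 0.05 N), for 0.2 s.
2. the green-capped tube is drawn clear of the rack in the gripper (height (world z) of tube_green above 0.07 m and contact force between tube_green and the fingers above 0.5 N), for 0.1 s.
At the end, for the whole second after the job is handed in: Green-capped tube held still in the fingers alone, 57 degrees or more from upright, foot and cap 145 mm or more above the worktop; slide box released on the worktop, right way up, level within 7 degrees; red and purple tubes in the rack, within 14 mm of fully down and 11 degrees of upright (all of step 1 and angle between tube_green's own z axis and vertical above 1 rad and height (world z) of each of tube_green, tube_green_cap above 0.145 m and linear speed of tube_green below 0.03 m/s and angular speed of tube_green below 0.3 rad/s and contact force between tube_green and the fingers above 0.5 N and contact force between tube_green and tube_rack below 0.05 N and contact force between tube_green and slide_box below 0.05 N and contact force between tube_green and stain_bottle below 0.05 N and contact force between tube_green and strip_vial below 0.05 N and z of each of tube_red, tube_purple in the frame of tube_rack below 0.02 m and angle between each of tube_red, tube_purple's own z axis and vertical below 0.2 rad); the arm keeps its last pose, push and grip.
It fails at once if the slide box is dropped or thrown down (height (world z) of slide_box below 0.06 m and linear speed of slide_box above 0.7 m/s).
It fails at once if the slide box is tipped over (angle between slide_box's own z axis and vertical above 0.8 rad).
It fails at once if the red- or purple-capped tube is drawn up by more than 24 mm (z of any of tube_red, tube_purple in the frame of tube_rack above 0.03 m).
It fails at once if the brown bottle, the vial or the timer is moved by more than 25 mm (distance of any of stain_bottle, strip_vial, timer from where it was at the start of the episode above 0.025 m).
It also fails if it takes over 51 s, if anything falls off the work surface, if the arm or the gripper's body presses on something with over 40 N, if the wrist force passes 120 N, or if a joint passes its speed limit or range.

## Working session

There is one attempt and no reset: what is moved stays moved. The work goes in short steps, Python scripts to look and compute and a shell command to move; the robot and the scene stay as the last step left them, time stands still between calls to the robot, and variables do not carry over. Pictures are saved under pics/ and viewed, and the job is handed in when it is done.

```bash
ls; mkdir -p pics; python3 - <<'E'
from cell import robot
import cv2,numpy as np
for n in("side","top"):
    im=robot.read_camera(n); cv2.imwrite(f"pics/{n}0.png",im[:,:,::-1])
    c=robot.calibration(n); print(n,np.round(c["intrinsics"],1).tolist(),c["D"],np.round(c["pose"],4).tolist())
s=robot.observe(); print(s)
print(robot.hold_point_z)
E
```

```text
pics
side [[505.9, 0.0, 316.8], [0.0, 505.9, 237.6], [0.0, 0.0, 1.0]] [-0.03329909  0.          0.          0.          0.        ] [[-0.9788, -0.137, 0.1521, 0.3978], [-0.2046, 0.6375, -0.7428, 1.0225], [0.0048, -0.7582, -0.652, 0.8707], [0.0, 0.0, 0.0, 1.0]]
top [[447.1, 0.0, 318.1], [0.0, 447.1, 245.1], [0.0, 0.0, 1.0]] [0.01814884 0.         0.         0.         0.        ] [[0.0071, -0.9981, 0.0619, 0.4805], [-0.9999, -0.0065, 0.0103, 0.1316], [-0.0099, -0.0619, -0.998, 1.3297], [0.0, 0.0, 0.0, 1.0]]
{'time': 0.1, 'qpos': array([-1.44502367e+00,  3.42678157e-01,  1.52493528e+00, -3.26068703e-05,
        1.27539940e+00, -1.45982716e-01]), 'qvel': array([ 0.00148522,  0.0001887 , -0.0039758 , -0.00091229,  0.00113508,
       -0.00258197]), 'joint_efforts': array([ 1.35008308e-03, -4.32004595e+01, -2.44693887e+01,  7.18998467e-02,
        5.25565655e-02, -4.03497711e-05]), 'tool_pos': array([ 0.14088944, -0.50531497,  0.19739664]), 'tool_rot': array([-1.57220594e+00,  1.75737084e-04, -2.86982789e+00]), 'contact_force': array([ 0.0416758 ,  0.8543574 , -0.12364571]), 'torque': array([ 0.00599798, -0.02827377,  0.00191581]), 'opening': 0.09162004969242948}
0.0188
```

View pics/side0.png

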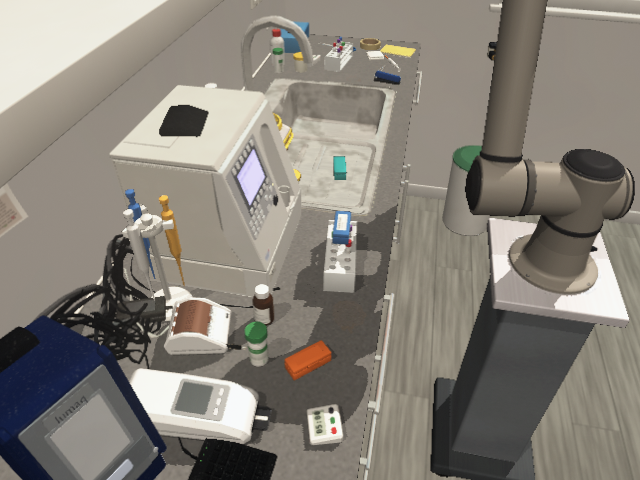

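View pics/top0.png

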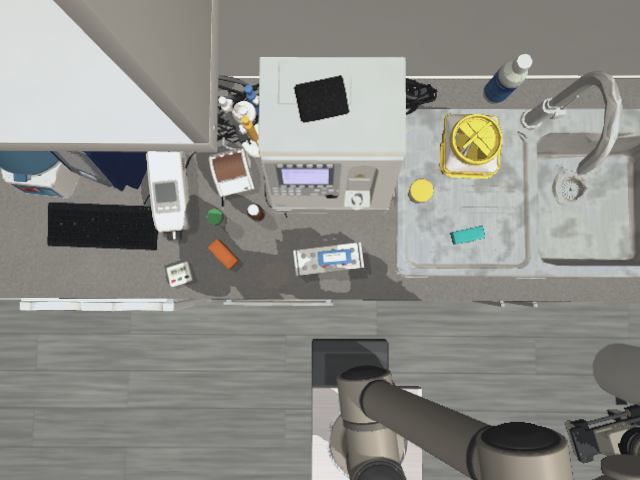

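```bash
cat > h.py <<'E'
import cv2,numpy as np
from cell import robot
def ray(n,uv):
    c=robot.calibration(n);K=np.array(c["intrinsics"]);P=np.array(c["pose"])
    p=cv2.undistortPoints(np.array(uv,float).reshape(-1,1,2),K,np.array(c["D"])).reshape(-1,2)
    d=np.c_[p,np.ones(len(p))]@P[:3,:3].T
    return P[:3,3],d
def plane(n,uv,z):
    o,d=ray(n,uv); return o+d*((z-o[2])/d[:,2])[:,None]
def proj(n,X):
    c=robot.calibration(n);P=np.linalg.inv(np.array(c["pose"]))
    return cv2.projectPoints(np.array(X,float).reshape(-1,1,3),cv2.Rodrigues(P[:3,:3])[0],P[:3,3],np.array(c["intrinsics"]),np.array(c["D"]))[0].reshape(-1,2)
def snap(n,name,box=None,k=1):
    im=robot.read_camera(n)[:,:,::-1].copy()
    cv2.imwrite(f"pics/raw_{name}.png",im)
    if box: x0,y0,x1,y1=box; im=cv2.resize(im[y0:y1,x0:x1],None,fx=k,fy=k,interpolation=cv2.INTER_CUBIC)
    cv2.imwrite(f"pics/{name}.png",im)
E
python3 - <<'E'
import cv2
a=cv2.imread("pics/side0.png");b=cv2.imread("pics/top0.png")
cv2.imwrite("pics/s0c.png",cv2.resize(a[200:300,300:380],None,fx=6,fy=6,interpolation=cv2.INTER_CUBIC))
cv2.imwrite("pics/t0c.png",cv2.resize(b[230:290,280:380],None,fx=8,fy=8,interpolation=cv2.INTER_CUBIC))
E
```

```text
(no output)
```

View pics/s0c.png

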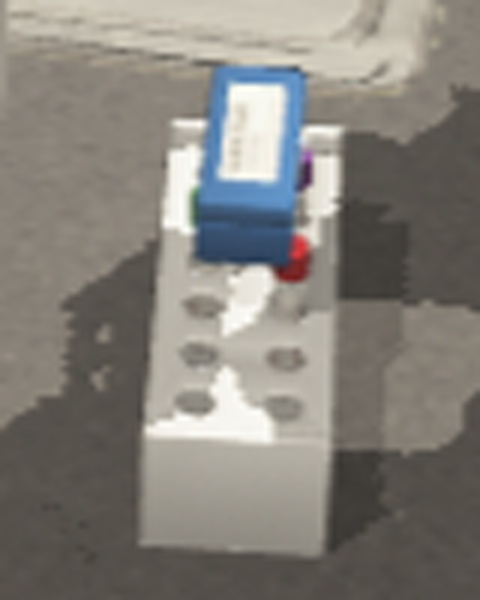

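View pics/t0c.png

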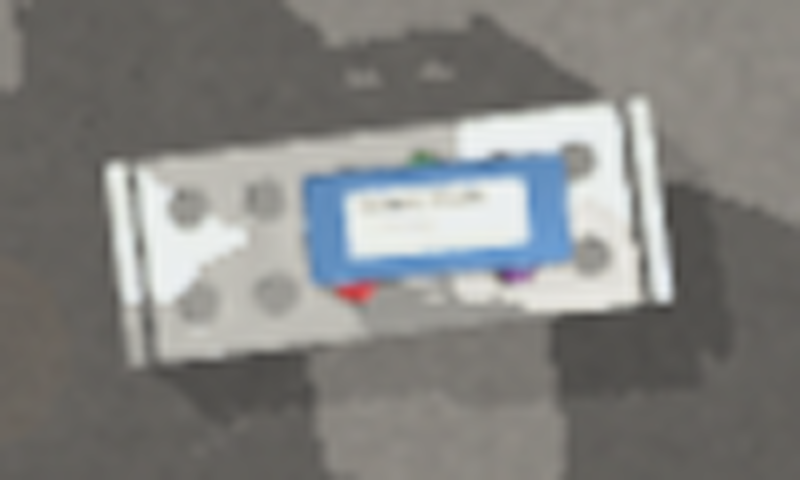

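```bash
cat > meas.py <<'E'
from h import *
im=cv2.imread("pics/top0.png"); hsv=cv2.cvtColor(im,cv2.COLOR_BGR2HSV)
m=cv2.inRange(hsv,(100,120,80),(120,255,255)); m[:230]=0;m[290:]=0;m[:,:280]=0;m[:,380:]=0
cs=cv2.findContours(m,cv2.RETR_EXTERNAL,cv2.CHAIN_APPROX_NONE)[0];c=max(cs,key=cv2.contourArea)
r=cv2.minAreaRect(c);print(r)
W=plane("top",cv2.boxPoints(r),0.122);print("box corners",np.round(W,4).tolist(),"ctr",W.mean(0).round(4))
for i in range(2):
    e=W[i+1]-W[i];print(np.linalg.norm(e).round(4),np.degrees(np.arctan2(e[1],e[0])).round(1))
# rack outer corners at z=.062 top crop coords
q=np.array([[106,163],[645,97],[673,300],[133,365]])/8+[280,230]-0.4
R=plane("top",q,0.062);print("rack",np.round(R,4).tolist(),R.mean(0).round(4))
for i in range(4):
    e=R[(i+1)%4]-R[i];print(np.linalg.norm(e).round(4),np.degrees(np.arctan2(e[1],e[0])).round(1))
# side: box top corners
q=np.array([[214,68],[306,70],[292,222],[198,216]])/6+[300,200]-.4
S=plane("side",q,0.122);print("side box",S.round(4).tolist(),S.mean(0).round(4))
for nm,uv,z in [("bottle",(255,211),.098),("vial",(215,215),.098),("timer",(178,274),.024),("orange",(223,254),.032)]:
    print(nm,plane("top",[uv],z).round(3))
print("side bottle",plane("side",[(263,292),(256,330),],.098).round(3), plane("side",[(325,424)],.024).round(3),plane("side",[(308,358)],.032).round(3))
print("edge",plane("top",[(280,300),(395,275)],0).round(3), "device front",plane("top",[(330,210)],.05))
E
python3 meas.py
```

```text
((334.0697021484375, 256.7663879394531), (12.222325325012207, 31.325366973876953), 84.80557250976562)
box corners [[0.5364, 0.1443, 0.122], [0.5446, 0.0601, 0.122], [0.5117, 0.057, 0.122], [0.5035, 0.1411, 0.122]] ctr [0.5241 0.1006 0.122 ]
0.0847 -84.4
0.033 -174.7
rack [[0.5447, 0.2162, 0.062], [0.5694, 0.025, 0.062], [0.4975, 0.0151, 0.062], [0.4732, 0.2059, 0.062]] [0.5212 0.1155 0.062 ]
0.1927 -82.6
0.0726 -172.1
0.1923 97.3
0.0722 8.2
side box [[0.549, 0.0635, 0.122], [0.5125, 0.057, 0.122], [0.5031, 0.1513, 0.122], [0.5387, 0.1553, 0.122]] [0.5258 0.1068 0.122 ]
bottle [[0.651 0.32  0.098]]
vial [[0.639 0.431 0.098]]
timer [[0.474 0.553 0.024]]
orange [[0.533 0.421 0.032]]
side bottle [[0.652 0.336 0.098]
 [0.637 0.435 0.098]] [[0.475 0.559 0.024]] [[0.535 0.431 0.032]]
edge [[ 0.399  0.257  0.   ]
 [ 0.476 -0.083  0.   ]] device front [[0.66132426 0.11113732 0.05      ]]
```

```bash
python3 - <<'E'
from h import *
print(plane("side",[(243,290),(245,262),(300,205),(302,180)],0).round(3))
print(plane("top",[(262,210),(395,208),(300,210)],0.0).round(3),plane("top",[(262,210)],0.1).round(3),plane("top",[(262,210)],0.25).round(3))
# candidate points in both views: foot corner
print(proj("side",[[.66,.25,0],[.66,.25,.05],[.65,.25,.1],[.62,.25,.25]]).round(0))
print(plane("top",[(207,250),(212,241),(238,262),(230,270)],.032).round(3))
E
python3 -m crank '{"xyz":[[0,-1,0],[0,-1,0],[0,-1,0],[0,-1,0],[0,-1,0],[0,0,0],[0,0,0],[0,0,0],[0,0,0],[0,0,0]],"roll":[-8,-8,-8,-8,-8,-8,-8,-8,-8,-8]}' -1
```

```text
[[ 0.732  0.253  0.   ]
 [ 0.757  0.16   0.   ]
 [ 0.677 -0.099  0.   ]
 [ 0.7   -0.223  0.   ]]
[[ 0.667  0.314  0.   ]
 [ 0.675 -0.084  0.   ]
 [ 0.668  0.2    0.   ]] [[0.653 0.3   0.1  ]] [[0.632 0.28  0.25 ]]
[[273. 294.]
 [272. 279.]
 [275. 264.]
 [286. 211.]]
[[0.545 0.468 0.032]
 [0.571 0.454 0.032]
 [0.51  0.377 0.032]
 [0.487 0.4   0.032]]
time: 1.1
tool_pos: [0.1409, -0.5055, 0.2476]
tool_rot: [-1.571, 0.001, -1.468]
contact_force: [-0.0, 1.1, 0.8]
opening: 0.0919
```

```bash
python3 -m crank '{"xyz":[[-3.8,0,2.9],[-3.8,0,2.9],[-3.8,0,2.9],[-3.8,0,2.9],[-3.8,0,2.9],[-3.8,0,2.9],[-3.8,0,2.9],[-3.8,0,2.9],[-3.8,0,2.9],[-3.8,0,2.9],[-3.8,0,2.9],[-3.8,0,2.9],[-3.8,0,2.9],[-3.8,0,2.9],[0,0,0],[0,0,0]],"roll":[0,0,0,0,0,0,0,0,0,0,0,0,0,0,0,0]}'
```

```text
time: 2.7
tool_pos: [0.4931, 0.064, 0.2472]
tool_rot: [-1.573, -0.0, -1.471]
contact_force: [0.4, -0.5, -0.1]
opening: 0.0919
```

```bash
python3 -m crank '{"xyz":[[-1.8,0,1.75],[-1.8,0,1.75],[0,3,0],[0,3,0],[0,2.5,0],[0,0,0]],"roll":[0,0,0,0,0,0]}'
python3 - <<'E'
from h import *
snap("side","s1",(280,160,400,260),6)
snap("top","t1",(260,190,400,290),5)
E
```

```text
time: 3.3
tool_pos: [0.522, 0.1007, 0.1599]
tool_rot: [-1.578, -0.0, -1.475]
contact_force: [-0.9, -0.2, 0.4]
opening: 0.0916
```

View pics/s1.png

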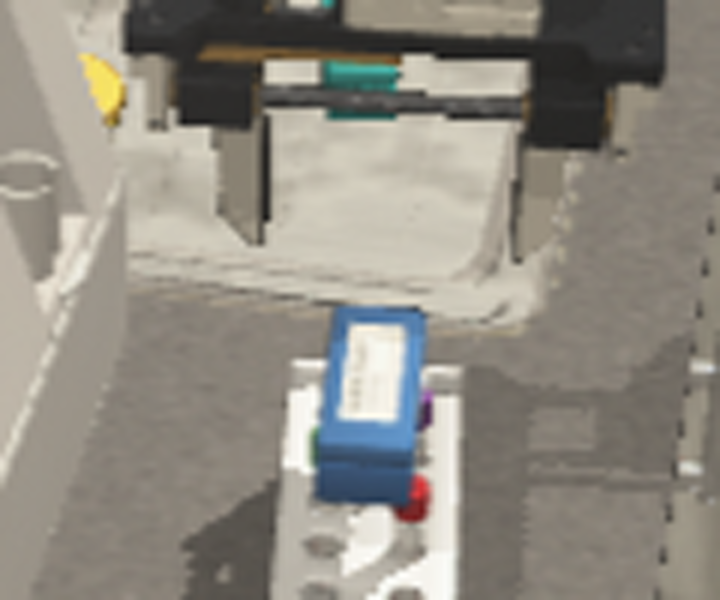

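View pics/t1.png

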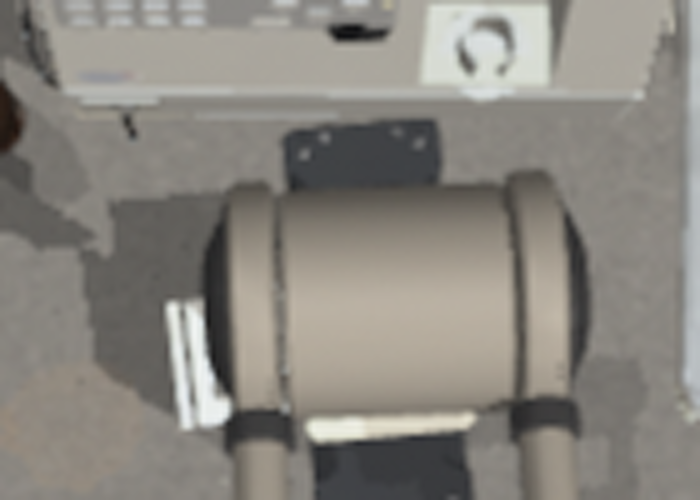

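```bash
python3 -m crank '{"xyz":[[-0.2,2,0.25],[0,2,0],[0,1.5,0],[0,1,0],[0,0,0],[0,0,0]],"roll":[-0,0,0,0,0,0]}'; python3 - <<'E'
from h import *
print(proj("side",[[.5245,.103,.122]]),proj("side",[[.522,.101,.122]]))
E
```

```text
time: 4.0
tool_pos: [0.5278, 0.1045, 0.0992]
tool_rot: [-1.569, -0.0, -1.474]
contact_force: [-0.6, 0.4, 0.5]
opening: 0.0917
[[342.55125961 222.31167191]] [[343.73965363 221.93012899]]
```

```bash
python3 -m crank '{"xyz":[[0,0.5,-0.3],[0,0,0],[0,0,0]],"roll":[0,0,0]}'; python3 -m crank '{"xyz":[[0,0,0],[0,0,0],[0,0,0],[0,0,0],[0,0,0],[0,0,0],[0,0,0],[0,0,0]],"roll":[0,0,0,0,0,0,0,0]}' 1 12
```

```text
time: 4.3
tool_pos: [0.5241, 0.1043, 0.0933]
tool_rot: [-1.57, -0.0, -1.473]
contact_force: [0.5, -0.3, 0.7]
opening: 0.0914
time: 5.1
tool_pos: [0.524, 0.1043, 0.093]
tool_rot: [-1.571, -0.0, -1.474]
contact_force: [0.5, 0.1, 0.0]
opening: 0.0327
```

```bash
python3 - <<'E'
from h import *
snap("side","s2",(280,160,400,260),6)
print(robot.observe()["opening"])
E
```

```text
0.02854605029668361
```

View pics/s2.png

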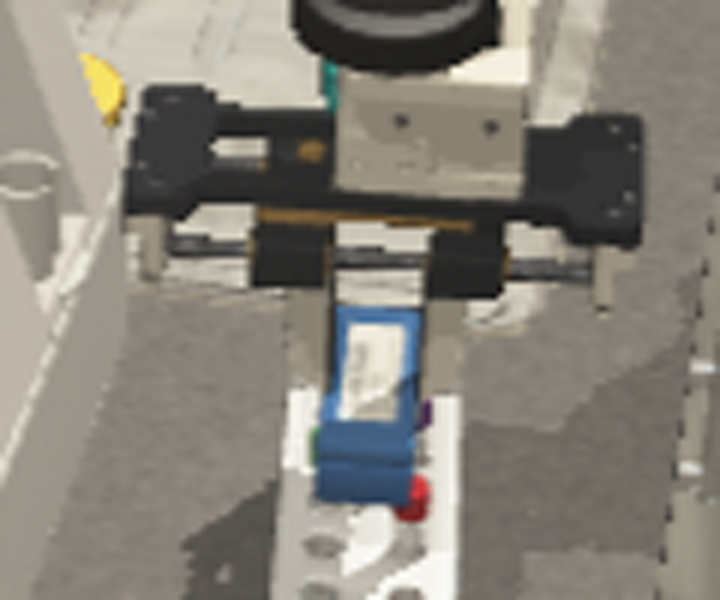

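```bash
python3 -m crank '{"xyz":[[0,0,0],[0,0,0],[0,0,0]],"roll":[0,0,0]}'; python3 - <<'E'
from h import *
snap("side","s3",(310,190,370,250),10)
print(robot.observe()["opening"])
print(proj("side",[[.524+d*.995,.104+d*.1,z] for d in (-.02,.02,-.01,.01) for z in (.094,.122)]).round(1)-[310,190])
E
```

```text
time: 5.45
tool_pos: [0.524, 0.1043, 0.093]
tool_rot: [-1.571, -0.0, -1.474]
contact_force: [0.5, 0.4, -0.6]
opening: 0.0046
0.0020788346553516617
[[40.6 42.3]
 [41.2 33.2]
 [23.9 41.1]
 [24.2 32. ]
 [36.4 42. ]
 [36.9 32.9]
 [28.1 41.4]
 [28.4 32.3]]
```

View pics/s3.png

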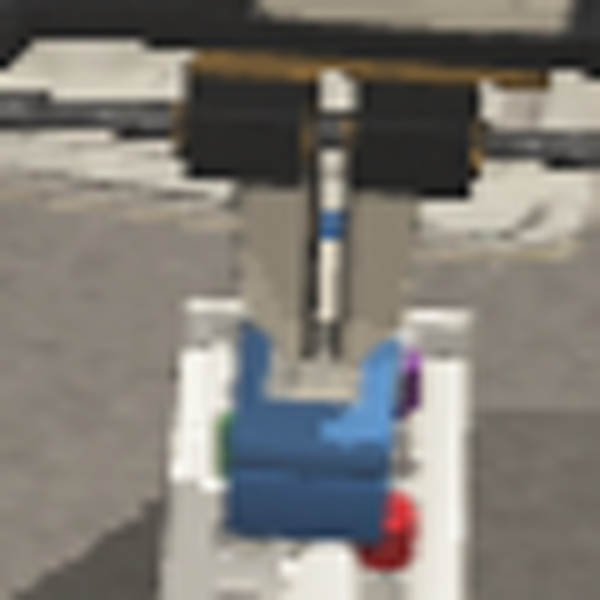

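```bash
python3 - <<'E'
from h import *
for z in(.16,.17,.18,.19,.2): print(z,((proj("side",[[.522+d*.995,.1007+e+d*.1,z] for d in (-.046,.046) for e in (0,.0095)])-[280,160])*6).round(0).tolist())
for z in(.093,.11,.122,.13): print(z,((proj("side",[[.524,.1043+e,z] for e in (-.0095,.0095)])-[310,190])*10).round(0).tolist())
s=robot.observe();print(s["qpos"],s["tool_pos"],s["contact_force"])
E
```

```text
0.16 [[506.0, 302.0], [503.0, 317.0], [267.0, 286.0], [263.0, 301.0]]
0.17 [[508.0, 282.0], [505.0, 296.0], [268.0, 265.0], [263.0, 280.0]]
0.18 [[510.0, 261.0], [506.0, 275.0], [268.0, 244.0], [263.0, 259.0]]
0.19 [[511.0, 239.0], [508.0, 254.0], [269.0, 223.0], [264.0, 238.0]]
0.2 [[513.0, 218.0], [510.0, 233.0], [269.0, 202.0], [264.0, 216.0]]
0.093 [[329.0, 396.0], [315.0, 446.0]]
0.11 [[331.0, 341.0], [318.0, 391.0]]
0.122 [[333.0, 302.0], [320.0, 352.0]]
0.13 [[335.0, 276.0], [321.0, 325.0]]
[ 5.31128320e-02  4.65919302e-01  1.64596484e+00 -1.17603179e-04
  1.02970996e+00 -4.40758585e-02] [0.5240302  0.10433181 0.09298511] [-0.06998569 -0.59723085  0.59652179]
```

```bash
python3 - <<'E'
from h import *
for z in (.2,.24,.28): print(proj("top",[[.522+.0945,.1007+.0095,z]]).round(1).tolist())
E
python3 -m crank '{"xyz":[[0,-4,0],[0,-4,0],[0,0,0],[0,0,0],[0,0,0],[0,0,0]],"roll":[0,0,0,0,0,0]}' -1
python3 - <<'E'
from h import *
snap("side","s4",(280,130,400,230),6)
snap("top","t4",(260,190,400,290),5)
E
```

```text
[[331.3, 219.2]]
[[331.6, 217.3]]
[[331.9, 215.2]]
time: 6.1
tool_pos: [0.5232, 0.1043, 0.1717]
tool_rot: [-1.573, -0.0, -1.474]
contact_force: [-0.7, 0.4, 0.1]
opening: 0.0452
```

View pics/s4.png

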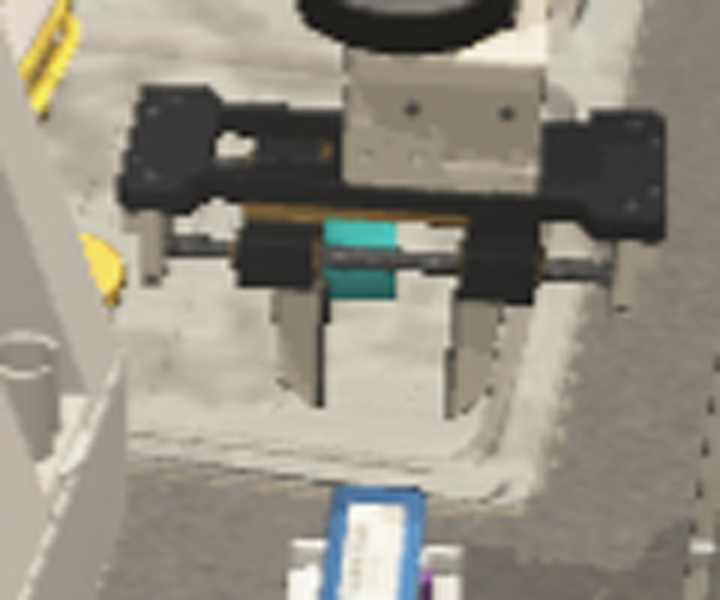

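View pics/t4.png

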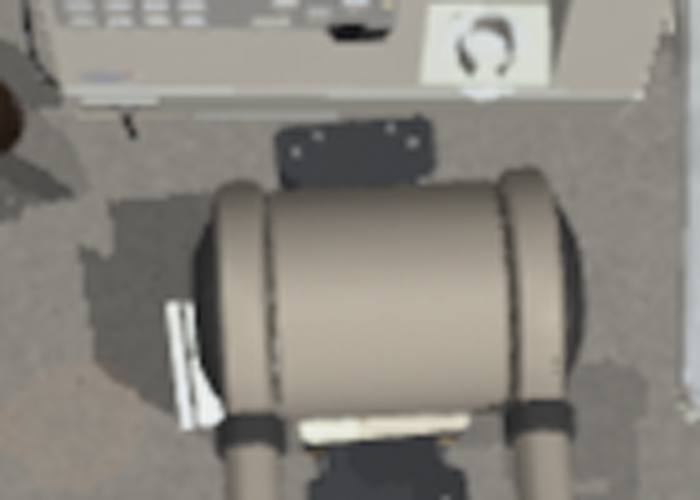

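```bash
python3 - <<'E'
from h import *
o,d=ray("side",[(344.3,198.5)])
for y in (.095,.104,.1138): print((o+d[0]*((y-o[1])/d[0][1])).round(4))
o,d=ray("side",[(280+387/6,160+255/6)])
for y in (.091,.1007,.110): print((o+d[0]*((y-o[1])/d[0][1])).round(4))
E
```

```text
[0.5242 0.095  0.1856]
[0.523  0.104  0.1923]
[0.5217 0.1138 0.1995]
[0.5239 0.091  0.1714]
[0.5226 0.1007 0.1787]
[0.5213 0.11   0.1857]
```

```bash
python3 -m crank '{"xyz":[[0,0,0],[0,0,0],[0,0,0],[0,0,0],[0,2.5,0.1],[0,2.5,0],[0,2,0],[0,1,0],[0,0,0],[0,0,0]],"roll":[0,0,0,0,0,0,0,0,0,0]}' -1
python3 - <<'E'
from h import *
snap("side","s5",(280,160,400,260),6)
E
```

```text
time: 7.2
tool_pos: [0.5256, 0.1045, 0.0937]
tool_rot: [-1.57, -0.0, -1.474]
contact_force: [0.1, -0.5, -0.6]
opening: 0.0918
```

View pics/s5.png

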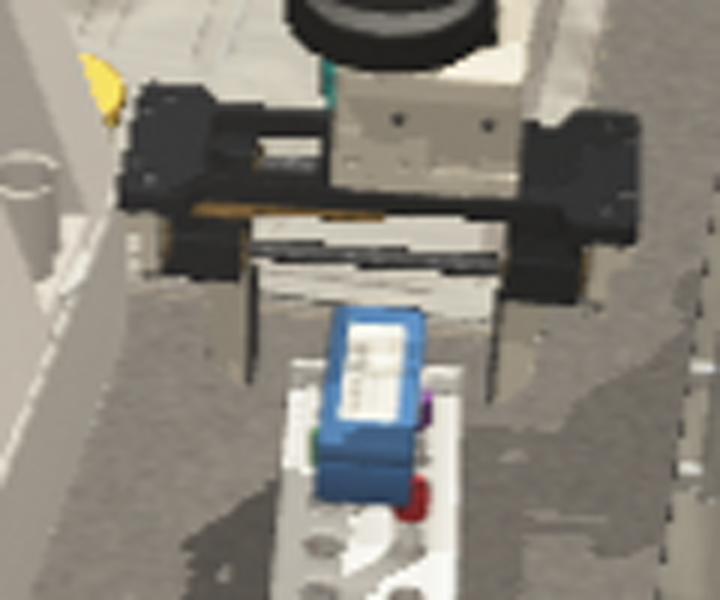

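```bash
python3 - <<'E'
from h import *
o,d=ray("side",[(280+368.5/6,160+391.5/6)])
for y in (.095,.104,.1138): print((o+d[0]*((y-o[1])/d[0][1])).round(4))
# second-view check: pixel of box lower front edge mid (top crop) 
print(plane("side",[(280+367/6,160+497/6)],.09))
E
```

```text
[0.528  0.095  0.1061]
[0.5267 0.104  0.1135]
[0.5253 0.1138 0.1216]
[[0.52034825 0.13969686 0.09      ]]
```

```bash
python3 -m crank '{"xyz":[[0.4,1.4,-0.1],[0,1.2,0],[0,0,0],[0,0,0],[0,0,0]],"roll":[0,0,0,0,0]}' -1
python3 -m crank '{"xyz":[[0,0,0],[0,0,0],[0,0,0],[0,0,0],[0,0,0],[0,0,0],[0,0,0],[0,0,0]],"roll":[0,0,0,0,0,0,0,0]}' 1 12
python3 - <<'E'
from h import *
snap("side","s6",(280,160,400,260),6)
print(robot.observe()["opening"])
E
```

```text
time: 7.75
tool_pos: [0.5249, 0.1005, 0.0676]
tool_rot: [-1.57, -0.0, -1.473]
contact_force: [0.7, 0.4, 0.1]
opening: 0.0917
time: 8.55
tool_pos: [0.5244, 0.1003, 0.067]
tool_rot: [-1.571, -0.0, -1.474]
contact_force: [0.4, 0.1, -0.7]
opening: 0.0377
0.0379922145915918
```

View pics/s6.png

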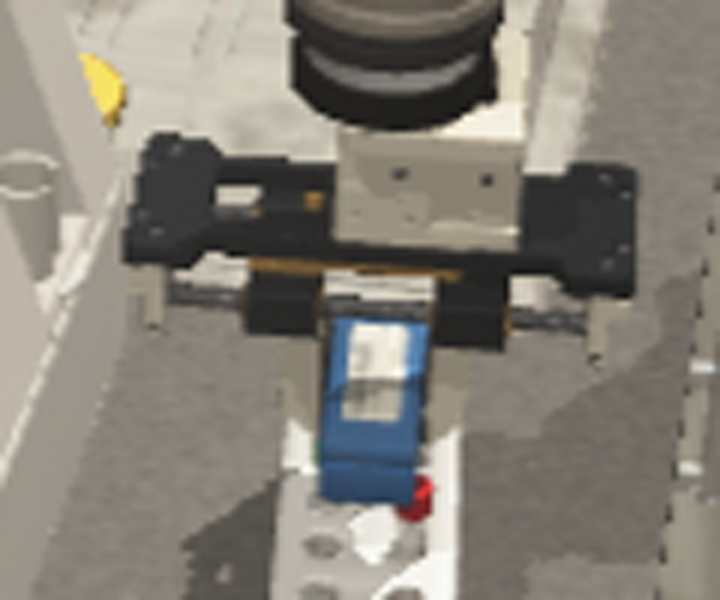

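```bash
python3 -m crank '{"xyz":[[0,-0.5,0],[0,-1,0],[0,-2,0],[0,-2.5,0],[0,-2,0],[0,0,0],[0,0,0]],"roll":[0,0,0,0,0,0,0]}' 1 15
python3 - <<'E'
from h import *
snap("side","s7",(280,100,400,260),3.5)
print(robot.observe())
E
```

```text
time: 9.3
tool_pos: [0.5244, 0.1004, 0.1473]
tool_rot: [-1.57, -0.0, -1.474]
contact_force: [-1.2, -0.5, -0.3]
opening: 0.0378
{'time': 9.35, 'qpos': array([ 4.55131437e-02,  4.04555454e-01,  1.57939200e+00, -1.10814889e-04,
        1.15860111e+00, -5.16742115e-02]), 'qvel': array([ 0.00237612,  0.01427051,  0.00975965,  0.00105965, -0.00056924,
        0.00157571]), 'joint_efforts': array([ 1.58180919e-02, -4.63388622e+01, -2.39033675e+01,  7.36294733e-02,
        2.91400374e-02,  7.86162818e-04]), 'tool_pos': array([0.5238838 , 0.10030403, 0.14646153]), 'tool_rot': array([-1.57175621e+00, -5.19813459e-05, -1.47356450e+00]), 'contact_force': array([ 0.08429799,  0.45706249, -0.73712871]), 'torque': array([ 0.00176691, -0.15527176,  0.02032696]), 'opening': 0.03780973956473035}
```

View pics/s7.png

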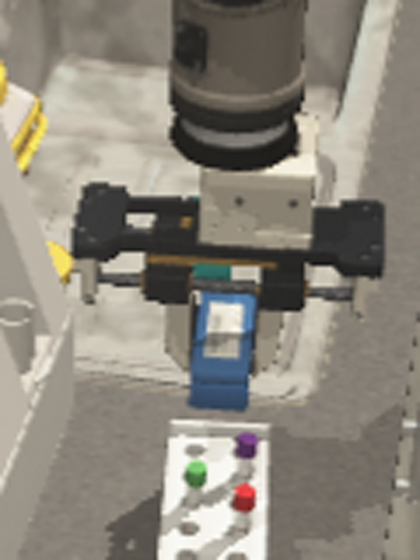

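```bash
python3 -m crank '{"xyz":[[-2,0,-0.4],[-3.7,0,-0.8],[-3.7,0,-0.8],[-3.7,0,-0.8],[-3.7,0,-0.8],[-3.7,0,-0.8],[-2,0,-0.4],[0,2,0],[0,3,0],[0,3,0],[0,3,0],[0,2,0],[0,0,0],[0,0,0],[0,0,0]],"roll":[0,0,0,0,0,0,0,0,0,0,0,0,0,0,0]}'
python3 - <<'E'
from h import *
snap("side","s8",(240,160,440,420),2.2)
print(robot.observe()["opening"])
E
```

```text
time: 10.85
tool_pos: [0.4554, 0.3199, 0.0179]
tool_rot: [-1.569, 0.0, -1.474]
contact_force: [0.8, -0.1, 0.2]
opening: 0.038
0.03790660993166355
```

View pics/s8.png

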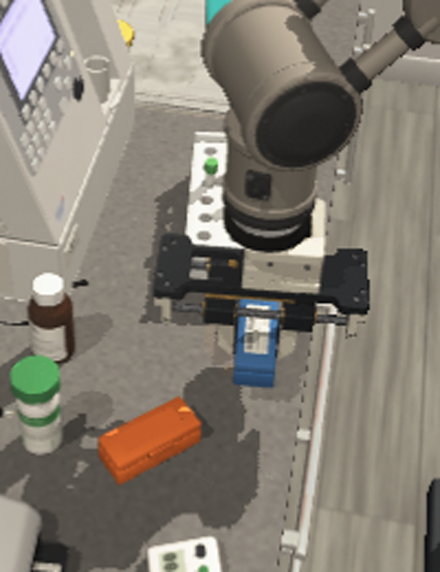

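```bash
python3 -m crank '{"xyz":[[0,1.2,0],[0,1,0],[0,0.8,0],[0,0.4,0],[0,0,0],[0,0,0]],"roll":[0,0,0,0,0,0]}'
python3 -m crank '{"xyz":[[0,0.2,0],[0,0.1,0],[0,0,0],[0,0,0]],"roll":[0,0,0,0]}'
python3 - <<'E'
from h import *
for i in range(2):
  snap("side","s9",(240,160,440,420),2.2); print(robot.observe()["contact_force"])
E
```

```text
time: 11.5
tool_pos: [0.4549, 0.3197, -0.0171]
tool_rot: [-1.571, -0.0, -1.474]
contact_force: [-0.1, -0.3, -0.4]
opening: 0.038
time: 11.9
tool_pos: [0.4549, 0.3196, -0.0199]
tool_rot: [-1.571, -0.0, -1.473]
contact_force: [0.0, 0.4, -1.4]
opening: 0.038
[ 0.82264963 -0.52041628 -0.41434161]
[-0.64299767  0.3211764  -1.30613386]
```

View pics/s9.png

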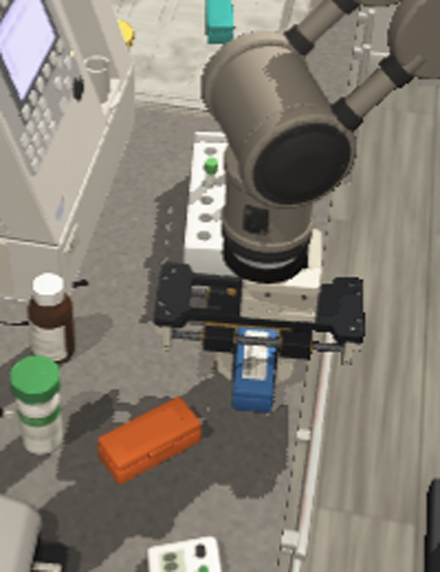

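```bash
for i in 1 2 3 4; do python3 -m crank '{"xyz":[[0,0.1,0],[0,0,0]],"roll":[0,0]}' | grep -E "tool_pos|force|opening"; done
```

```text
tool_pos: [0.4547, 0.3196, -0.0211]
contact_force: [0.2, 1.0, -0.3]
opening: 0.0378
tool_pos: [0.4547, 0.3196, -0.0222]
contact_force: [0.1, 0.4, -1.8]
opening: 0.0379
tool_pos: [0.4548, 0.3196, -0.023]
contact_force: [1.0, -0.2, -1.6]
opening: 0.0381
tool_pos: [0.4549, 0.3197, -0.0231]
contact_force: [-2.7, -2.2, 7.4]
opening: 0.0383
```

```bash
python3 -m crank '{"xyz":[[0,-0.05,0],[0,0,0],[0,0,0],[0,0,0],[0,0,0]],"roll":[0,0,0,0,0]}' -1
python3 -m crank '{"xyz":[[0,0,0],[0,-2,0],[0,-3,0],[0,-4,0],[0,-5,0],[0,-3,0],[0,0,0]],"roll":[0,0,0,0,0,0,0]}' -1
python3 - <<'E'
from h import *
snap("side","s10",(240,160,440,420),2.2)
E
```

```text
time: 13.3
tool_pos: [0.4548, 0.3196, -0.0237]
tool_rot: [-1.571, -0.0, -1.474]
contact_force: [0.1, -0.4, -0.3]
opening: 0.0733
time: 14.0
tool_pos: [0.4573, 0.321, 0.1515]
tool_rot: [-1.562, 0.004, -1.473]
contact_force: [0.5, -0.7, 1.0]
opening: 0.0918
```

View pics/s10.png

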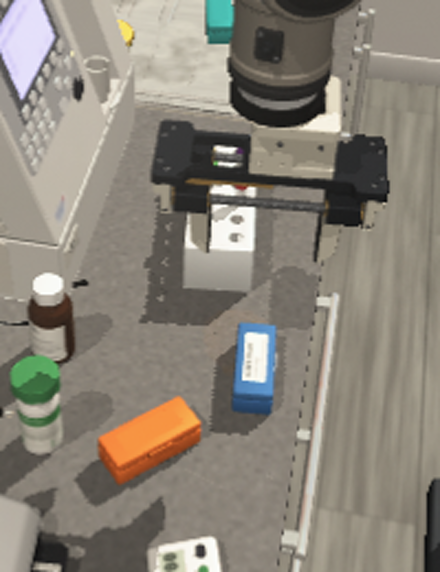

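```bash
python3 - <<'E'
from h import *
snap("top","t11",(260,200,400,300),5)
im=cv2.imread("pics/raw_s7.png");cv2.imwrite("pics/s7c.png",cv2.resize(im[215:275,320:365],None,fx=10,fy=10,interpolation=cv2.INTER_CUBIC))
for nm,img,v in(("side",im,None),("top",cv2.imread("pics/raw_t11.png"),None)):
    hsv=cv2.cvtColor(img,cv2.COLOR_BGR2HSV)
    for c,lo,hi in(("green",(50,80,40),(85,255,255)),("red",(0,150,80),(6,255,255)),("purple",(130,80,40),(160,255,255))):
        m=cv2.inRange(hsv,lo,hi)
        n,l,st,ce=cv2.connectedComponentsWithStats(m)
        for i in range(1,n):
            if st[i][4]>8 and 250<ce[i][0]<400 and 200<ce[i][1]<290: print(nm,c,ce[i].round(1),st[i],plane(nm,[ce[i]],.087).round(4))
yaw=np.radians(7.4);R=np.array([[np.cos(yaw),-np.sin(yaw)],[np.sin(yaw),np.cos(yaw)]])
for p in((17,-14),(-17,14),(-17,-42)): print(np.r_[.5212,.1155]+R@np.array(p)/1e3)
E
```

```text
side green [335.7 235. ] [333 232   6   7  31] [[0.5384 0.1112 0.087 ]]
side red [349.2 242.3] [347 239   6   7  27] [[0.5027 0.1306 0.087 ]]
side purple [350.1 226.9] [348 224   5   7  32] [[0.5095 0.0737 0.087 ]]
top green [331.6 252.6] [330 251   4   4  15] [[0.5369 0.1066 0.087 ]]
top purple [344.9 263.4] [343 262   5   4  17] [[0.5071 0.0696 0.087 ]]
[0.53986155 0.10380613]
[0.50253845 0.12719387]
[0.50975101 0.07166029]
```

View pics/t11.png

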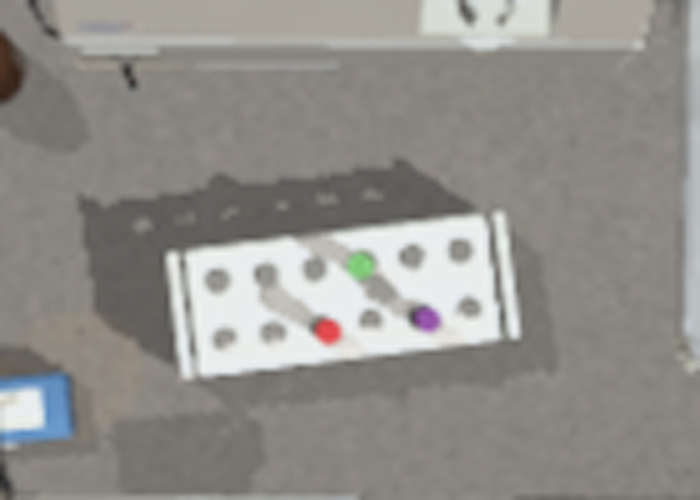

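View pics/s7c.png

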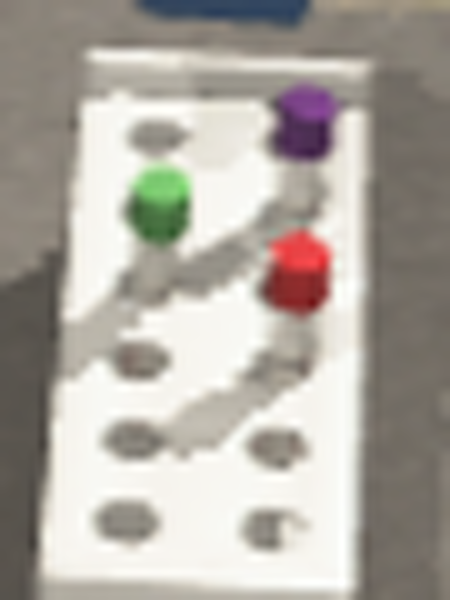

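```bash
python3 -m crank '{"xyz":[[0,0,0],[3.7,0,0.9],[3.7,0,0.9],[3.7,0,0.9],[3.7,0,0.9],[3.7,0,0.9],[3.7,0,0.9],[0,0,0],[0,0,0],[0,0,0]],"roll":[-1.8,0,0,0,0,0,0,0,0,0]}' -1
python3 - <<'E'
from h import *
snap("side","s12",(280,130,400,260),4.5)
p=robot.observe();print(p["tool_pos"],p["tool_rot"])
E
```

```text
time: 15.1
tool_pos: [0.5358, 0.1072, 0.1454]
tool_rot: [-1.573, 0.0, -1.442]
contact_force: [0.1, 0.3, 0.6]
opening: 0.092
[0.53596469 0.10748553 0.14569591] [-1.57256692e+00  3.25023414e-04 -1.44081676e+00]
```

View pics/s12.png

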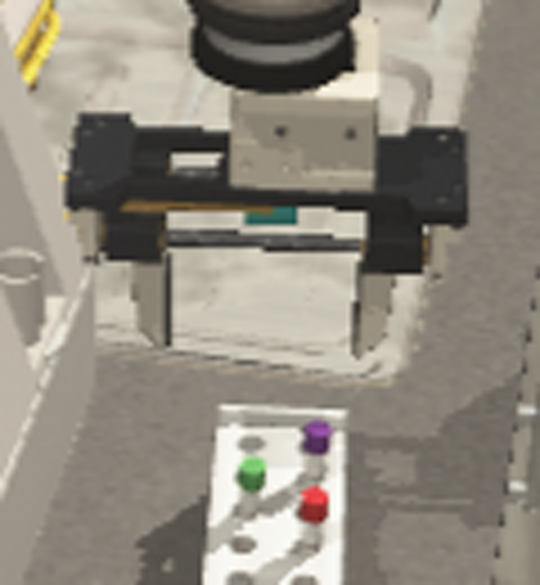

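```bash
python3 -m crank '{"xyz":[[0.15,3,0.2],[0,3,0],[0,2.5,0],[0,1.5,0],[0,1.2,0],[0,0,0],[0,0,0]],"roll":[0,0,0,0,0,0,0]}' -1
python3 - <<'E'
from h import *
snap("side","s13",(280,160,400,290),4.5)
E
```

```text
time: 15.85
tool_pos: [0.5392, 0.1057, 0.0349]
tool_rot: [-1.57, -0.0, -1.441]
contact_force: [0.3, -0.4, -0.3]
opening: 0.0919
```

View pics/s13.png

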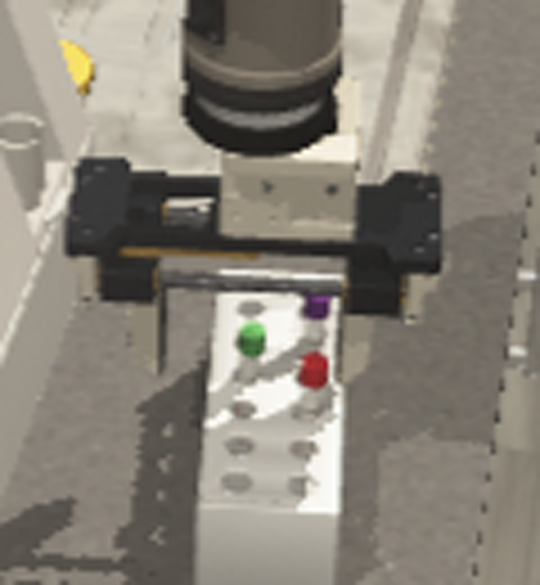

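```bash
python3 -m crank '{"xyz":[[0,0,0],[0,0,0],[0,0,0],[0,0,0],[0,0,0],[0,0,0],[0,0,0],[0,0,0],[0,0,0],[0,0,0],[0,0,0],[0,0,0],[0,0,0],[0,0,0]],"roll":[0,0,0,0,0,0,0,0,0,0,0,0,0,0]}' 1 8
python3 - <<'E'
from h import *
snap("side","s14",(310,210,370,270),10)
E
```

```text
time: 17.3
tool_pos: [0.539, 0.1051, 0.0345]
tool_rot: [-1.571, -0.0, -1.442]
contact_force: [-0.7, -0.1, -0.1]
opening: 0.0152
```

View pics/s14.png

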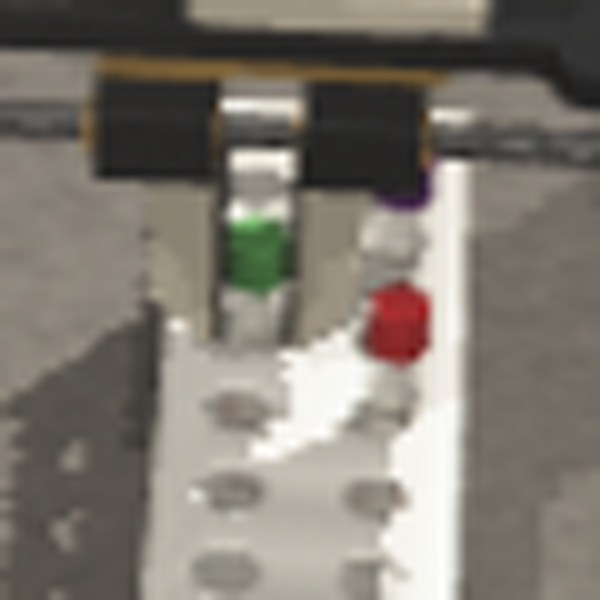

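```bash
python3 -m crank '{"xyz":[[0,-0.5,0],[0,-1,0],[0,-2,0],[0,-2.5,0],[0,-2.5,0],[0,-2.5,0],[0,0,0],[0,0,0],[0,0,0]],"roll":[0,0,0,0,0,0,0,0,0]}'
python3 - <<'E'
from h import *
snap("side","s15",(290,150,390,270),5)
E
```

```text
time: 18.25
tool_pos: [0.5383, 0.1051, 0.1437]
tool_rot: [-1.572, -0.0, -1.442]
contact_force: [-0.4, 0.7, -0.3]
opening: 0.0154
```

View pics/s15.png

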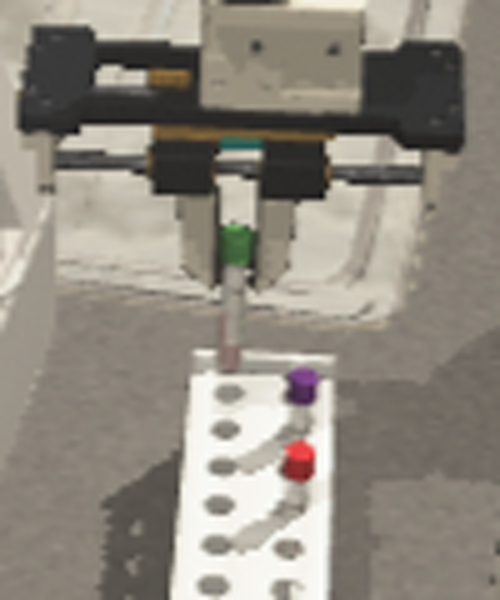

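```bash
python3 -m crank '{"xyz":[[-2,0,0.1],[-4.2,0,0.2],[-4.2,0,0.2],[-4.2,0,0.2],[-4.2,0,0.2],[-3.2,0,0.2],[-1,0,0.1],[0,0,0],[0,2,0],[0,3,0],[0,3,0],[0,1.5,0],[0,0,0],[0,0,0]],"roll":[0,0,0,0,0,0,0,0,0,0,0,0,0,0]}'
python3 - <<'E'
from h import *
snap("side","s16",(230,180,400,400),2.7)
snap("top","t16",(180,180,400,310),3.6)
E
```

```text
time: 19.7
tool_pos: [0.5219, 0.3335, 0.0497]
tool_rot: [-1.571, -0.0, -1.444]
contact_force: [-0.4, -0.1, -0.3]
opening: 0.0146
```

View pics/s16.png

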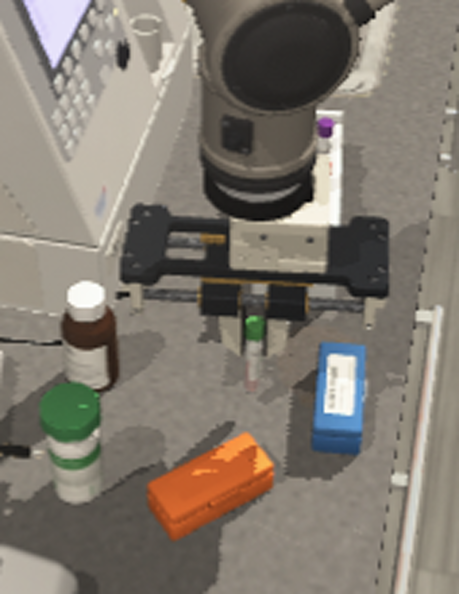

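View pics/t16.png

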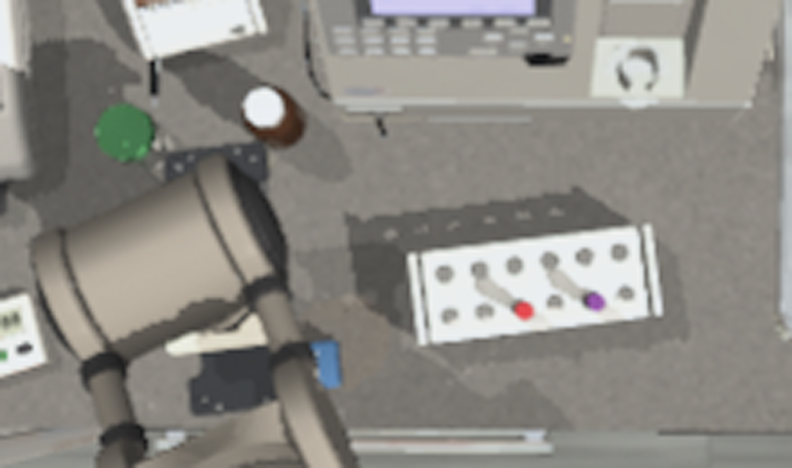

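```bash
python3 -m crank '{"xyz":[[0,1,0],[0,0.8,0],[0,0.1,0],[0,0,0],[0,0,0]],"roll":[0,0,0,0,0]}' 1 4
for i in 1 2 3 4; do python3 -m crank '{"xyz":[[0,0.1,0],[0,0,0]],"roll":[0,0]}' | grep -E "tool_pos|force|opening"; done
```

```text
time: 20.3
tool_pos: [0.5215, 0.3349, 0.0305]
tool_rot: [-1.571, -0.0, -1.442]
contact_force: [0.3, -0.5, 0.1]
opening: 0.0153
tool_pos: [0.5215, 0.3348, 0.0296]
contact_force: [-0.1, -1.0, -0.2]
opening: 0.0152
tool_pos: [0.5214, 0.3348, 0.0284]
contact_force: [-0.0, -1.0, 0.1]
opening: 0.0153
tool_pos: [0.5217, 0.335, 0.0278]
contact_force: [0.3, -0.4, 2.8]
opening: 0.015
tool_pos: [0.5221, 0.3352, 0.0272]
contact_force: [0.6, 0.3, 5.2]
opening: 0.0152
```

```bash
python3 -m crank '{"xyz":[[0.65,0,0],[0.65,0.1,0],[0.65,0.15,0],[0.65,0.2,0],[0.6,0.25,0],[0,0,0]],"roll":[0,0,0,0,0,0]}' 1 3
python3 - <<'E'
from h import *
snap("side","s17",(260,230,380,350),5)
E
```

```text
time: 21.7
tool_pos: [0.5254, 0.3017, 0.0189]
tool_rot: [-1.572, -0.001, -1.443]
contact_force: [-0.1, -0.8, 3.3]
opening: 0.0154
```

View pics/s17.png

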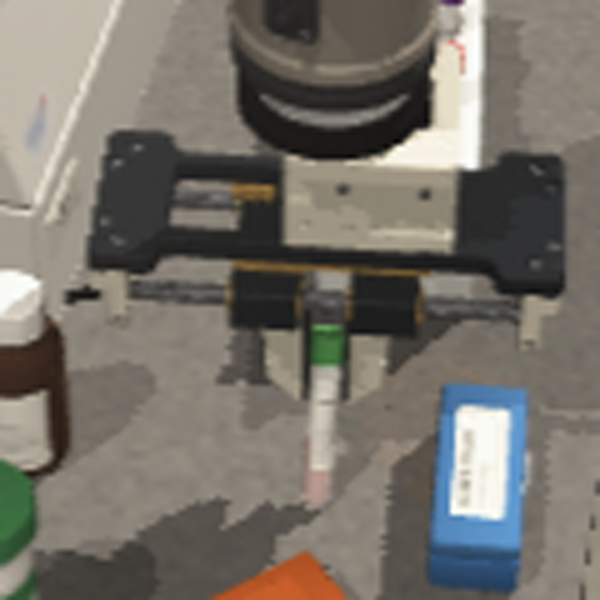

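```bash
python3 -m crank '{"xyz":[[0.6,0.25,0],[0.55,0.38,0],[0.55,0.38,0],[0.47,0.47,0],[0.47,0.47,0],[0.38,0.55,0],[0.38,0.55,0],[0,0,0]],"roll":[0,0,0,0,0,0,0,0]}' 1 3
python3 - <<'E'
from h import *
snap("side","s18",(260,230,380,350),5)
E
```

```text
time: 22.55
tool_pos: [0.5292, 0.2687, -0.0122]
tool_rot: [-1.573, -0.0, -1.443]
contact_force: [-0.3, 0.5, 0.6]
opening: 0.0153
```

View pics/s18.png

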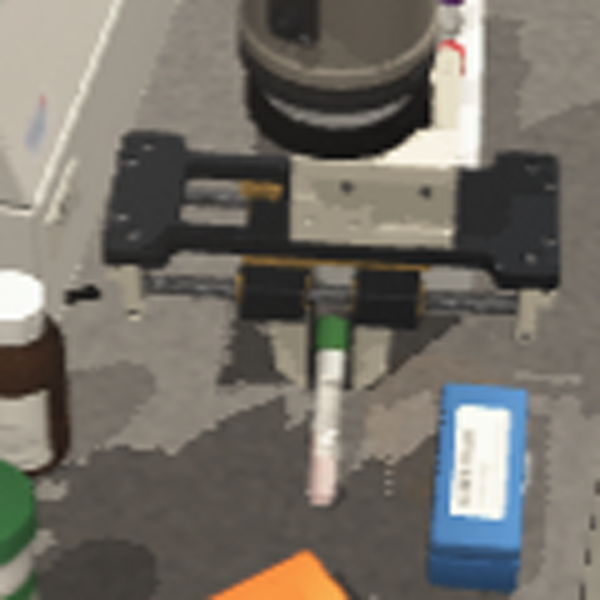

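```bash
python3 -m crank '{"xyz":[[0.25,0.4,0],[0.2,0.4,0],[0.1,0.3,0],[0,0.1,0],[0,0,0]],"roll":[0,0,0,0,0]}' 1 3
python3 -m crank '{"xyz":[[0,0,0],[0,0,0],[0,0,0]],"roll":[0,0,0]}' 1 20
```

```text
time: 23.1
tool_pos: [0.5304, 0.2638, -0.0232]
tool_rot: [-1.571, -0.0, -1.442]
contact_force: [-0.1, -0.4, 0.1]
opening: 0.0152
time: 23.4
tool_pos: [0.5306, 0.264, -0.0229]
tool_rot: [-1.571, -0.0, -1.442]
contact_force: [-0.7, 0.3, -0.5]
opening: 0.0145
```

```bash
python3 -m crank '{"xyz":[[0,-0.5,0],[0,-1.5,0],[0,-3,0],[0,-3,0],[0,-3,0],[0,-3,0],[0,-3,0],[0,-2,0],[0,-1,0],[0,-0.5,0],[0,0,0],[0,0,0],[0,0,0],[0,0,0]],"roll":[0,0,0,0,0,0,0,0,0,0,0,0,0,0]}' 1 20
python3 - <<'E'
from h import *
snap("side","s19",(230,120,400,390),2.2)
snap("top","t19",(180,180,400,310),3.6)
im=cv2.imread("pics/raw_s19.png");cv2.imwrite("pics/s19c.png",cv2.resize(im[170:270,280:380],None,fx=6,fy=6,interpolation=cv2.INTER_CUBIC))
E
```

```text
time: 24.8
tool_pos: [0.5302, 0.2638, 0.181]
tool_rot: [-1.572, -0.0, -1.442]
contact_force: [0.5, -0.1, -0.2]
opening: 0.0143
```

View pics/s19.png

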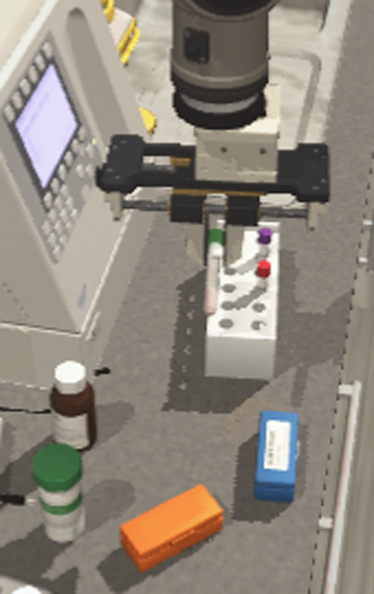

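View pics/s19c.png

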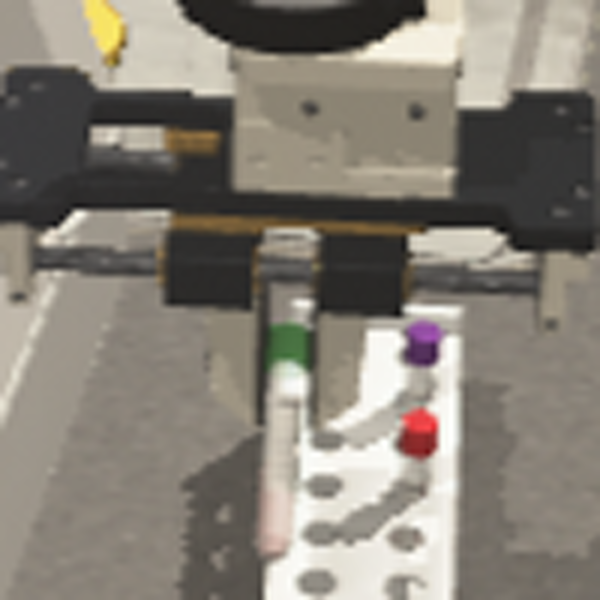

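View pics/t19.png

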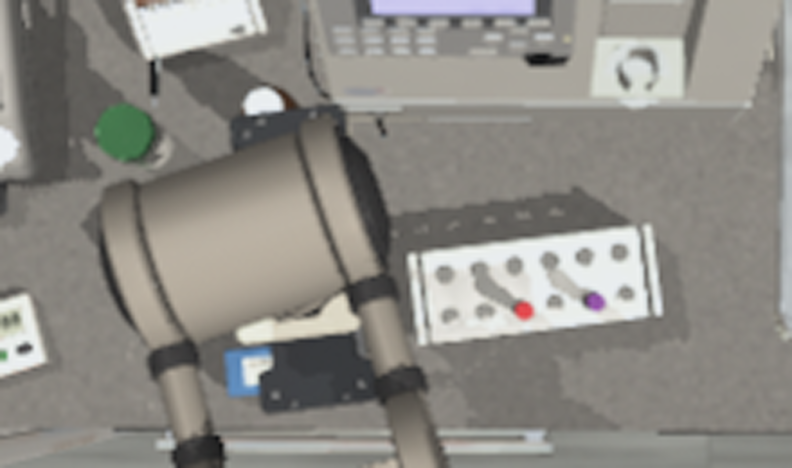

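```bash
python3 - <<'E'
from h import *
G=np.array([.5302,.2638,.229])
u=np.array([-.128,.992,0])
n=np.array([.992,.128,0])
for nm,p in(("foot",(273,550)),("capbot",(289,372)),("captop",(291,318))):
    o,d=ray("side",[(280+p[0]/6,170+p[1]/6)]);d=d[0]
    X=o+d*((G-o)@n)/(d@n); print(nm,X.round(4),((X-G)@u).round(4),X[2]-G[2])
# ray through foot intersected using known length: Solve |X-G|=.0765
o,d=ray("side",[(280+273/6,170+545/6)]);d=d[0]/np.linalg.norm(d[0])
w=o-G;b=w@d;c=w@w-.0765**2;print(b*b-c)
for t in(-b-np.sqrt(max(b*b-c,0)),-b+np.sqrt(max(b*b-c,0))): X=o+t*d;print(X.round(4),np.degrees(np.arccos((G-X)[2]/.0765)))
E
```

```text
foot [0.5199 0.3438 0.2184] 0.0807 -0.010602680593091024
capbot [0.5302 0.2638 0.2234] 0.0 -0.005562792934829225
captop [0.5308 0.2592 0.2427] -0.0046 0.013695081798297898
0.002060732440433144
[0.5209 0.3385 0.2154] 79.78423875010061
[0.5326 0.2735 0.1532] 7.490490399635341
```

```bash
python3 - <<'E'
from h import *
a=cv2.imread("pics/side0.png");b=cv2.imread("pics/raw_s19.png")
d=cv2.absdiff(a[275:460,235:350],b[275:460,235:350]).max(2)
for nm,(x0,y0,x1,y1) in dict(bottle=(250,282,277,326),vial=(240,318,272,368),timer=(305,400,345,445)).items():
    print(nm,cv2.phaseCorrelate(np.float32(cv2.cvtColor(a[y0:y1,x0:x1],6)),np.float32(cv2.cvtColor(b[y0:y1,x0:x1],6))))
s=robot.observe();print(s["opening"],np.abs(s["qvel"]).max(),s["tool_pos"])
robot.hand_in()
E
```

```text
bottle ((0.5452950369398994, 0.5176152810901264), 0.9670671651392807)
vial ((-0.09462872011116374, 0.11644477940524212), 0.8301227596402169)
timer ((0.025329621015256265, 0.3204631534242104), 0.9059544573889838)
0.01473069533964865 0.00406135567123204 [0.53042912 0.26383273 0.18145885]
the job is handed in; nothing more can be done
```

I handed the job in at about 25 s of the 51 s allowed, with the green-capped tube held tipped over. The hand-in reported no verdict.

**What I did:**
- **Box:** I lifted the blue box off the caps and set it down upright near (0.455, 0.32). Contact with the worktop peaked at about 7 N, and I then let go.
- **Tube:** I drew the green-capped tube out by its cap. The moves can only turn the tool about its own axis, so I tipped the tube by pivoting its foot on the worktop under a light 3 N grip. I then tightened the grip to 20 N and lifted.

**Last checks:**
- **Green tube:** It is tilted about 80° by the side view, and both foot and cap are more than 0.2 m up. The fingers hold it at 14.7 mm opening and the joints are practically still.
- **Box:** It stands level and released in the picture.
- **Red and purple tubes:** Both are upright in the rack.
- **Bystanders:** The bottle, vial and timer shifted by less than about 1 pixel in the side view.

**What disagreed:** The real fingertips were about 29 mm higher than the reported tool position. Because of this, the first attempt to grip the box closed in the air above it, without touching it as far as the pictures and force readings showed. I corrected for the offset from the pictures, and the box touched down on the worktop within a millimetre of where that predicted.

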